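Sort the leftover parts beside the soldering cell

TASK

Sort the mixed parts on the bench into their trays: the two black capacitors go into the blue tray and the two yellow-wound transformers into the white tray, one to each bay, and the reel of solder wire goes into the red tray. Leave every part standing upright on the floor of its bay, and leave the flux jar and the heat sink where they are.

Things in the scene. Friction and masses are not known exactly. Their poses are not given: they have to be found in the camera images.
- capacitor_a_mid (a point): The first capacitor: a black can capacitor standing upright, a plain cylinder 35 mm in diameter and 46 mm tall (3 mm brass terminals on its silvery top, a grey stripe down its side), about 70 g; the point is its centre, 23 mm above its underside; z is its axis, up
- capacitor_b_mid (a point): The second capacitor, just like the first: a black can capacitor standing upright, a plain cylinder 35 mm in diameter and 46 mm tall (3 mm brass terminals on its silvery top, a grey stripe down its side), about 70 g; the point is its centre, 23 mm above its underside; z is its axis, up
- transformer_a_mid (a point): The first transformer: a small transformer standing upright, grey steel core with a yellow winding and a copper patch on top, a block 40 mm (along its x) by 34 mm (along its y) by 42 mm tall, about 180 g; the point is its centre, 21 mm above its underside; z is up
- transformer_b_mid (a point): The second transformer, just like the first: a small transformer standing upright, grey steel core with a yellow winding and a copper patch on top, a block 40 mm (along its x) by 34 mm (along its y) by 42 mm tall, about 180 g; the point is its centre, 21 mm above its underside; z is up
- solder_reel_mid (a point): The full reel of solder wire, standing on its flange: orange flanges, silvery winding, dark hole on top; a cylinder 44 mm in diameter and 42 mm tall that may be gripped round its sides, about 150 g; the point is its centre, 21 mm above its underside; z is its axis, up
- blue_tray: The blue two-bay tray fixed to the bench, 68 mm (its x) by 132 mm (its y) over all, with two equal square bays side by side along y, centred 32 mm to either side (y = +32 and -32 mm) of the tray's centre; each bay is 60 mm square inside; floor 3 mm thick, lips and the divider 4 mm thick, rising to 8 mm above the bench; the origin is the centre of its underside, on the bench; z is up
- white_tray: The white two-bay tray fixed to the bench, 68 mm (its x) by 132 mm (its y) over all, with two equal square bays side by side along y, centred 32 mm to either side (y = +32 and -32 mm) of the tray's centre; each bay is 60 mm square inside; floor 3 mm thick, lips and the divider 4 mm thick, rising to 8 mm above the bench; the origin is the centre of its underside, on the bench; z is up
- red_tray: The red single-bay tray fixed to the bench, 76 mm (its x) by 76 mm (its y) over all; its bay is 68 mm square inside, centred on the tray; floor 3 mm thick, lips 4 mm thick, rising to 8 mm above the bench; the origin is the centre of its underside, on the bench; z is up
- flux_jar_mid (a point): A bystander: a small amber glass flux jar with a white cap, 34 mm in diameter and 52 mm tall, loose on the bench between parts and trays; the point is its centre, 26 mm above its underside
- heat_sink_mid (a point): A bystander: a finned aluminium heat sink, 34 mm square and 30 mm tall, loose on the bench between parts and trays; the point is its centre, 15 mm above its underside
There are look-alikes about, which are no part of the job. Leave any pink or purple look-alike of the part that bears transformer_b_mid alone.

How it is judged (in metres and radians):
At the end, for the whole second after the job is handed in: One capacitor in each blue bay, one transformer in each white bay, the solder reel in the red bay: centres within 15 mm of the bay centre along both tray axes, height within -4 to +3 mm of standing on the bay floor, upright to 0.12 rad, released and at rest (under 0.02 m/s) (((x of capacitor_a_mid in the frame of blue_tray between -0.015 and 0.015 m and y of capacitor_a_mid in the frame of blue_tray between 0.017 and 0.047 m and z of capacitor_a_mid in the frame of blue_tray between 0.022 and 0.029 m and x of capacitor_b_mid in the frame of blue_tray between -0.015 and 0.015 m and y of capacitor_b_mid in the frame of blue_tray between -0.047 and -0.017 m and z of capacitor_b_mid in the frame of blue_tray between 0.022 and 0.029 m) or (x of capacitor_a_mid in the frame of blue_tray between -0.015 and 0.015 m and y of capacitor_a_mid in the frame of blue_tray between -0.047 and -0.017 m and z of capacitor_a_mid in the frame of blue_tray between 0.022 and 0.029 m and x of capacitor_b_mid in the frame of blue_tray between -0.015 and 0.015 m and y of capacitor_b_mid in the frame of blue_tray between 0.017 and 0.047 m and z of capacitor_b_mid in the frame of blue_tray between 0.022 and 0.029 m)) and ((x of transformer_a_mid in the frame of white_tray between -0.015 and 0.015 m and y of transformer_a_mid in the frame of white_tray between 0.017 and 0.047 m and z of transformer_a_mid in the frame of white_tray between 0.02 and 0.027 m and x of transformer_b_mid in the frame of white_tray between -0.015 and 0.015 m and y of transformer_b_mid in the frame of white_tray between -0.047 and -0.017 m and z of transformer_b_mid in the frame of white_tray between 0.02 and 0.027 m) or (x of transformer_a_mid in the frame of white_tray between -0.015 and 0.015 m and y of transformer_a_mid in the frame of white_tray between -0.047 and -0.017 m and z of transformer_a_mid in the frame of white_tray between 0.02 and 0.027 m and x of transformer_b_mid in the frame of white_tray between -0.015 and 0.015 m and y of transformer_b_mid in the frame of white_tray between 0.017 and 0.047 m and z of transformer_b_mid in the frame of white_tray between 0.02 and 0.027 m)) and x of solder_reel_mid in the frame of red_tray between -0.015 and 0.015 m and y of solder_reel_mid in the frame of red_tray between -0.015 and 0.015 m and z of solder_reel_mid in the frame of red_tray between 0.02 and 0.027 m and angle between each of capacitor_a_mid, capacitor_b_mid, transformer_a_mid, transformer_b_mid, solder_reel_mid's own z axis and vertical below 0.12 rad and linear speed of each of capacitor_a, capacitor_b, transformer_a, transformer_b, solder_reel below 0.02 m/s); the robot touches nothing.
It fails at once if the flux jar is moved more than 25 mm from where it stood (distance of flux_jar_mid from where it was at the start of the episode above 0.025 m).
It fails at once if the heat sink is moved more than 25 mm from where it stood (distance of heat_sink_mid from where it was at the start of the episode above 0.025 m).
It also fails if it takes over 120 s, if anything falls off the work surface, if the arm or the gripper's body presses on something with over 40 N, if the wrist force passes 120 N, or if a joint passes its speed limit or range.

ROBOT

A 6-joint arm with a two-finger parallel gripper is mounted at the origin on the work surface. World frame = base frame: x ahead of the robot, y to its left, z up, the work surface at z = 0. Lengths are in mm, angles in rad, forces in N, time in s.
With the tool pointing down it reaches from about 150 to 775 mm from the base axis. Payload 6.1 kg.
Tool frame: the origin (TCP) lies at the very end of the fingers, on their centre line; the grasp point (between the pads) lies 19 mm behind it; z points along the fingers, y is the direction in which the jaws open and shut (so a half turn about z gives the same grasp; the last joint's range is limited). The gripper opens to 85 mm and grips with 20 to 120 N. Pads are 22 mm wide; open, the fingers measure 114 mm over their backs; the gripper's body (76 mm by 85 mm) begins 54 mm behind the grasp point. The pads swing forward as they close: fully open they stand 13 mm farther back than shut.
Start: joints at [1.188, 0.126, -0.04, 1.405, 0, 1.571], TCP at [196.09, 486.988, 231.295] pointing down, gripper open.
Joint ranges: [-2.72, 2.72], [-0.95, 1.95], [-1.27, 1.35], [-1.78, 2.02], [-1.46, 1.47], [-3.14, 3.14]. Speed limits (rad/s): [2.39, 2.39, 3.01, 3.14, 3.14, 3.14].

INTERFACE

Orientations are given as a unit quaternion [x, y, z, w].
In Python, from station import bot, optics gives the robot as it stands.
- The arm moves only by the tool play_rows, never from a script. Its argument "targets" is a list of rows, each an object with "slide": the shift along the tool's x, y, z in cm, a list of three; "roll": the turn about the tool's z in degrees; "fingers": the opening, from -1 (shut) to 1 (fully open), so that 0 is half open. In form: [{"slide": [dx, dy, dz], "roll": roll, "fingers": fingers}, ...]. A call has exactly 10 rows; each row is the pose to reach, as a shift and turn from the pose measured when the call began, along the tool's axes at that moment; what a row does not reach only later rows make up. A row lasts 1/12 s, in which the tool goes at most 41.7 mm and 7.16 degrees, less where a joint would pass 70% of its speed; a pose out of reach is approached as far as the arm can. A call with a gripper value outside its range is refused whole. The fingers move at their own pace and stop on an object; "newtons" is the grip in N (left out, the last holds). Time passes only in rows, so rows that repeat a pose let the fingers close, or fill a call up. It gives the time, the measured TCP pose, the force and the opening at its end, in the units of the state.
- bot.observe(): the state, without advancing time (a new reading comes with each control period).
- optics.get_image(name): name is "scene" or "top"; returns a dict with "pixels" (384x512x3 uint8, red, green, blue), "depth" (384x512 float32, mm along the optical axis (not along the pixel's ray), 0 where there is no reading), "fovy" (degrees; the focal length in pixels is half the picture's height over the tangent of half this angle, whatever the lens; pixels are square), "cx", "cy" (the principal point, pixels), "dist_coeffs" ([k1, k2, p1, p2, k3] as OpenCV has them; the pictures are not rectified), "cam_to_world" (4x4, takes a point from camera to world coordinates). Camera axes: x right, y down, z forward; pixel columns grow to the right and rows downward; lengths in mm; the calibration is good to about 2 mm. A picture is of the moment at which its call begins.
- bot.hand_in(): hands the job in, once; it reports no verdict.
Trained networks look in a picture, given as the dict that the camera call returned (one of the last four; its "shot" number tells which), for a name from the list of things; names that differ only in an ending like _2 or _b are one class to them, and where a whole thing is asked for, a point or a joint stands for the part that bears it (a point fixed in the world has none). Each returns a list of dicts, best first, with "p" (0 to 1); they miss things now and then, are a little off and sometimes report something else, mostly with a low value. They report only what shows in the picture. A call takes as long as a camera call. They do not tell look-alikes from the thing itself.
- optics.trace(query, picture): "pixels" (384x512 bool, what is visible of it) and "bbox" ([left, top, width, height] in pixels, round what is visible of it).
- optics.place_of(query, picture): "point" ([column, row] in pixels: a listed point, or the origin of a listed thing).
The state is a dict: "time": time; "joint_positions": joint angles; "joint_velocities": joint speeds; "tau": joint torques, N m; "position": TCP position; "ee_rot": TCP orientation; "wrist_force": force on the tool from outside, world axes, zero at the start; "ft_torque": the same for the moment, N m; "width": finger opening in mm.
Only numpy, scipy, OpenCV 4.12 (cv2) and the standard library are available. Lean on these libraries where they do the work, as an engineer would, in place of code of your own. Each camera call takes 0.05 s, during which the arm holds its last target. There are 200 camera calls.

## Working session

There is one attempt and no reset: what is moved stays moved. The work goes in short steps, Python scripts to look and compute and a tool call to move; the robot and the scene stay as the last step left them, time stands still between calls to the robot, and variables do not carry over. Pictures are saved under pics/ and viewed, about 12 in all and at most 16, crops included, and the job is handed in when it is done.

Besides the shell and the picture viewer there is one more tool, called after ">>>" as name([rows], argument=value, ...), one row to a line, values as JSON. play_rows: Moves the arm, as the interface text tells. Its arguments: {"type":"object","properties":{"targets":{"type":"array"},"newtons":{"type":"number"}},"required":["targets"]}

```bash
mkdir -p pics; ls
cat > h.py <<'E'
import numpy as np, cv2
from station import bot, optics
def K(im):
    f=384/2/np.tan(np.radians(im["fovy"])/2)
    return np.array([[f,0,im["cx"]],[0,f,im["cy"]],[0,0,1.]])
def ray(im,p):
    u=cv2.undistortPoints(np.array([[p]],float),K(im),np.array(im["dist_coeffs"],float))[0,0]
    T=np.array(im["cam_to_world"]); return T[:3,3], T[:3,:3]@np.array([u[0],u[1],1])
def atz(im,p,z):
    o,d=ray(im,p); return o+d*(z-o[2])/d[2]
def cloud(im):
    v,u=np.mgrid[0:384,0:512]
    n=cv2.undistortPoints(np.stack([u.ravel(),v.ravel()],1).astype(float)[:,None],K(im),np.array(im["dist_coeffs"],float))[:,0]
    d=im["depth"].ravel()
    P=np.c_[n*d[:,None],d]; T=np.array(im["cam_to_world"])
    P=P@T[:3,:3].T+T[:3,3]; P[d==0]=np.nan
    return P.reshape(384,512,3)
def save(im,name,box=None,s=1):
    a=im["pixels"]
    if box: x,y,w,h=box; a=a[y:y+h,x:x+w]
    cv2.imwrite("pics/"+name,cv2.resize(a[:,:,::-1],None,fx=s,fy=s,interpolation=cv2.INTER_CUBIC))
E
python3 - <<'E'
from h import *
s=bot.observe(); print(s["time"],s["position"],s["ee_rot"],s["width"])
a=optics.get_image("top"); b=optics.get_image("scene")
cv2.imwrite("pics/a.png",cv2.resize(a["pixels"][:,:,::-1],(800,600)))
cv2.imwrite("pics/b.png",cv2.resize(b["pixels"][:,:,::-1],(800,600)))
for n,z in [("capacitor_a_mid",23),("transformer_a_mid",21),("solder_reel_mid",21),("blue_tray",0),("white_tray",0),("red_tray",0),("flux_jar_mid",26),("heat_sink_mid",15)]:
    for im,t in((a,"top"),(b,"scene")):
        for r in optics.place_of(n,im): print(n,t,round(r["p"],2),np.round(r["point"]),np.round(atz(im,r["point"],z)[:2]))
E
```

```text
pics
0.0 [195.91796605 486.63749638 230.53838991] [ 1.90218302e-01  9.81741508e-01 -7.65061436e-04 -1.53881119e-04] 85.61721046326262
capacitor_a_mid top 0.49 [326. 238.] [ 451. -142.]
capacitor_a_mid top 0.44 [276. 175.] [626.  -1.]
capacitor_a_mid scene 0.83 [183. 203.] [ 441. -139.]
transformer_a_mid top 0.49 [273. 232.] [463.   5.]
transformer_a_mid scene 0.53 [237. 181.] [445.  10.]
solder_reel_mid top 0.55 [221. 237.] [444. 146.]
solder_reel_mid scene 0.86 [281. 164.] [451. 140.]
solder_reel_mid scene 0.62 [237. 184.] [454.   7.]
blue_tray top 0.55 [276. 174.] [633.  -1.]
blue_tray scene 0.59 [265. 245.] [632. -18.]
white_tray top 0.66 [187. 185.] [594. 252.]
white_tray scene 0.71 [347. 186.] [589. 258.]
red_tray top 0.61 [369. 188.] [ 603. -266.]
red_tray scene 0.68 [166. 280.] [ 598. -256.]
flux_jar_mid scene 0.78 [219. 220.] [531. -84.]
flux_jar_mid scene 0.3 [267. 241.] [639. -18.]
heat_sink_mid top 0.45 [250. 208.] [531.  70.]
heat_sink_mid scene 0.58 [274. 194.] [525.  72.]
heat_sink_mid scene 0.38 [265. 240.] [629. -17.]
```

View pics/a.png

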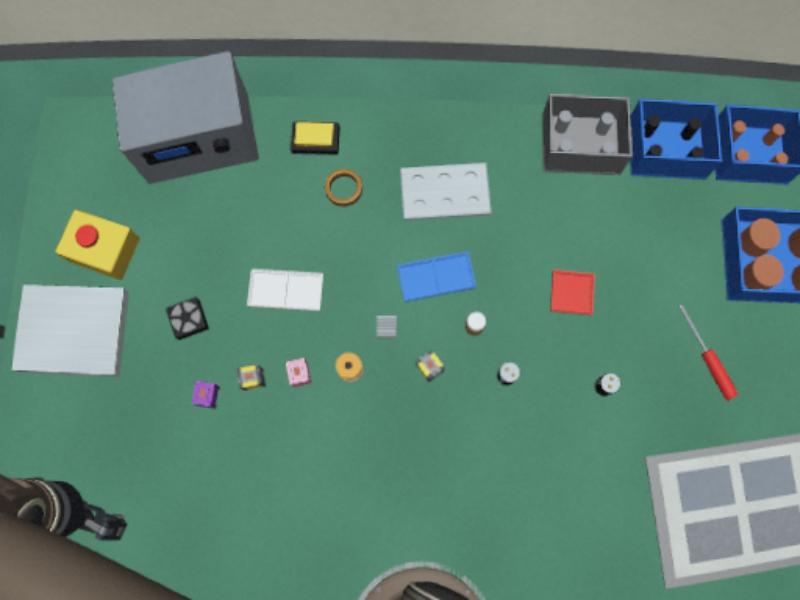

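View pics/b.png

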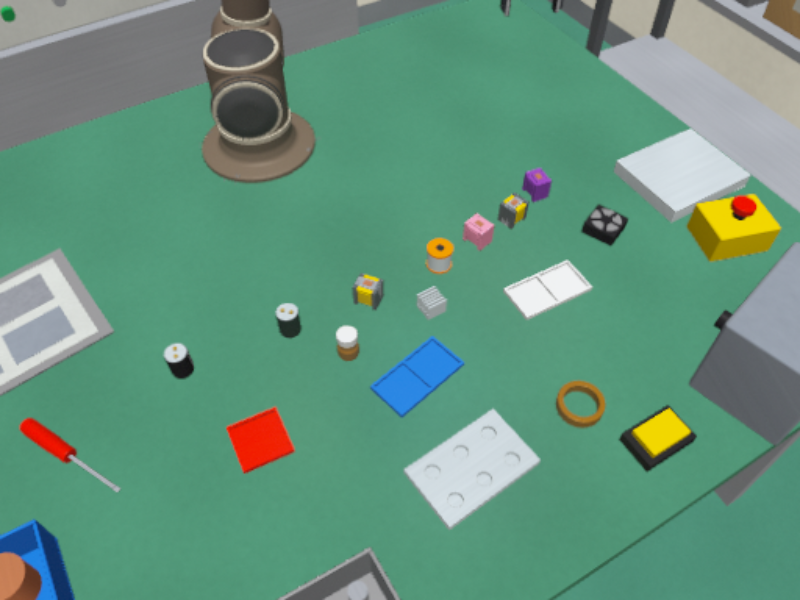

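Pictures (2 so far), top view in 800x600 pixels:
- **Yellow-wound transformers:** (250,377) and (431,365). The pink (298,372) and purple (204,394) ones are look-alikes, because their winding isn't yellow.
- **Capacitors:** (509,373) and (609,384).
- **Reel:** (349,366).
- **Trays:** white (286,290), blue (437,277), red (573,293).
- **Bystanders:** heat sink (386,326) and flux jar (476,322).

```bash
cat > m.py <<'E'
from h import *
def tops(im,c,h,r=36):
    """centre and yaw of the top face near world xy c, height h"""
    P=cloud(im); m=(np.hypot(P[...,0]-c[0],P[...,1]-c[1])<r)&(abs(P[...,2]-h)<6)
    q=P[m]
    if len(q)<8: return None
    (cx,cy),(w,hh),a=cv2.minAreaRect(q[:,:2].astype(np.float32))
    return np.round([cx,cy,w,hh,a,len(q),np.median(q[:,2])],1)
def tray(im,near,hsvf):
    hsv=cv2.cvtColor(im["pixels"],cv2.COLOR_RGB2HSV).astype(int)
    m=hsvf(hsv[...,0],hsv[...,1],hsv[...,2]).astype(np.uint8)
    n,l,st,ce=cv2.connectedComponentsWithStats(m)
    cs=[(np.linalg.norm(atz(im,ce[i],6)[:2]-near),i) for i in range(1,n) if st[i,4]>150]
    i=min(cs)[1]; v,u=np.nonzero(l==i)
    X=np.array([atz(im,p,6)[:2] for p in np.c_[u,v]],np.float32)
    (cx,cy),(w,hh),a=cv2.minAreaRect(X); return np.round([cx,cy,w,hh,a],1)
F={"blue":lambda h,s,v:(h>98)&(h<120)&(s>150)&(v>100),"white":lambda h,s,v:(s<40)&(v>170),"red":lambda h,s,v:((h<6)|(h>174))&(s>170)&(v>100)}
E
python3 - <<'E'
from m import *
ims=[optics.get_image("top"),optics.get_image("scene")]
def w(c,r,z): return atz(ims[0],(c/1.5625,r/1.5625),z)[:2]
for n,c,r,h in [("capA",509,373,46),("capB",609,384,46),("trL",250,377,42),("trR",431,365,42),("reel",349,366,42),("pink",298,372,42),("purple",204,394,42),("jar",476,322,52),("sink",386,326,30)]:
    c=w(c,r,h); print(n,np.round(c),*[tops(i,c,h) for i in ims])
for n,c,r in [("white",286,290),("blue",437,277),("red",573,293)]:
    c=w(c,r,6)
    for i in ims: print(n,np.round(c),tray(i,c,F[n]))
E
```

```text
capA [ 446. -137.] [ 447.8 -135.2   32.3   32.3    1.   128.    47.6] [ 448.9 -138.6   33.3   33.2   20.4  150.    46.6]
capB [ 431. -311.] [ 433.2 -311.8   33.    33.9    6.5  130.    47.6] [ 435.  -312.    32.8   34.3   45.4  160.    46.7]
trL [424. 309.] [426.8 311.1  35.   39.   13.1 177.   42.2] [426.  311.3  35.1  43.7  14.2 148.   41.7]
trR [456.  -3.] [459.3  -1.5  40.4  34.3  38.8 187.   42.2] [457.5  -1.3  40.5  36.2  38.2 193.   41.4]
reel [450. 138.] [452.5 139.4  41.9  42.1  29.  203.   42.8] [450.8 138.9  42.7  44.2  48.7 185.   42.2]
pink [436. 225.] [439.1 228.2  40.8  34.4  14.5 188.   42.2] [438.3 227.3  40.9  37.   14.4 165.   41.7]
purple [392. 387.] [392.8 389.5  34.4  40.6  84.6 185.   41.7] [392.5 389.2  34.5  46.   85.7 124.   41.7]
jar [532. -79.] [535.8 -79.5  29.1  31.2  49.  105.   52.3] [534.9 -79.8  28.6  31.5  17.8 134.   51.8]
sink [525.  77.] [526.2  77.5  35.   33.2   2.1 101.   29.7] [5.247e+02 7.720e+01 3.650e+01 3.560e+01 4.000e-01 1.600e+02 2.860e+01]
white [590. 262.] [592.8 265.3 134.   70.5  87.9]
white [590. 262.] [589.8 266.  133.9  71.1  88.1]
blue [623. -11.] [625.5  -8.5  68.8 131.7  13.2]
blue [623. -11.] [625.3  -8.1  71.3 135.4  13.5]
red [ 602. -259.] [ 460.1 -527.7   93.1   25.8   26.5]
red [ 602. -259.] [ 603.9 -256.7   75.2   78.5   86.5]
```

```bash
cat > go.py <<'E'
import sys,numpy as np
from scipy.spatial.transform import Rotation as R
from station import bot
s=bot.observe(); p=np.array(s["position"]); r=R.from_quat(s["ee_rot"]).as_matrix()
phi=np.degrees(np.arctan2(r[1,1],r[0,1]))
print("t%.2f"%s["time"],"pos",p.round(1),"phi",phi.round(1),"q",np.round(s["joint_positions"],2),"w",round(s["width"],1),"f",np.round(s["wrist_force"],1))
for a in sys.argv[1:]:
    x,y,z,f=map(float,a.split(","))
    d=(f-phi+90)%180-90
    print(a,"slide cm",(r.T@(np.array([x,y,z])-p)/10).round(2),"roll",round(-d,1))
E
python3 go.py 426.4,311.2,110,13.5
```

```text
t1.00 pos [196.1 487.  231.3] phi 68.1 q [ 1.19  0.13 -0.04  1.41  0.    1.57] w 85.4 f [-0.2 -0.1 -0.7]
426.4,311.2,110,13.5 slide cm [-27.93  -7.7   12.13] roll 54.6
```

Candidates in the top view: transformers at (250,377) and (431,365) are yellow-wound, so they fit. Pink (298,372) and purple (204,394) do not. I'll check this in a crop.

```bash
python3 -c "
from h import *
save(optics.get_image('top'),'c.png',(115,215,185,50),4.3)"
```

```text
(no output)
```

View pics/c.png

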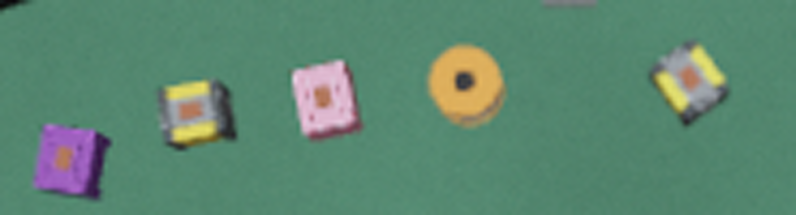

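>>> play_rows([
  {"slide": [-3, -0.8, 1.2], "roll": 6, "fingers": 1},
  {"slide": [-6.5, -1.8, 2.8], "roll": 12, "fingers": 1},
  {"slide": [-10, -2.8, 4.4], "roll": 18, "fingers": 1},
  {"slide": [-13.5, -3.7, 5.9], "roll": 24, "fingers": 1},
  {"slide": [-17, -4.7, 7.4], "roll": 30, "fingers": 1},
  {"slide": [-20.5, -5.6, 8.9], "roll": 36, "fingers": 1},
  {"slide": [-23.5, -6.5, 10.2], "roll": 42, "fingers": 1},
  {"slide": [-26.5, -7.3, 11.5], "roll": 49, "fingers": 1},
  {"slide": [-27.9, -7.7, 12.1], "roll": 54.6, "fingers": 1},
  {"slide": [-27.9, -7.7, 12.1], "roll": 54.6, "fingers": 1},
], newtons=50)

```text
time: 1.88
position: [427.5, 308.9, 108.5]
ee_rot: [0.622, 0.783, -0.001, 0.0]
wrist_force: [0.3, 0.5, 0.0]
width: 85.5
```

```bash
python3 go.py 426.4,311.2,8,13.5
```

```text
t1.88 pos [427.5 308.9 108.5] phi 13.1 q [ 0.63  0.16 -0.27  1.14 -0.    1.97] w 85.5 f [0.3 0.5 0. ]
426.4,311.2,8,13.5 slide cm [ 0.27 -0.04 10.05] roll -0.4
```

The crop confirms it: the yellow-wound transformers are at crop (195,110) and (690,78), and the pink and purple blocks are clearly different.

>>> play_rows([
  {"slide": [0.2, 0, 2.5], "roll": -0.4, "fingers": 1},
  {"slide": [0.3, 0, 5.5], "roll": -0.4, "fingers": 1},
  {"slide": [0.3, 0, 8.2], "roll": -0.4, "fingers": 1},
  {"slide": [0.3, 0, 9.7], "roll": -0.4, "fingers": 1},
  {"slide": [0.3, 0, 10.0], "roll": -0.4, "fingers": 1},
  {"slide": [0.3, 0, 10.0], "roll": -0.4, "fingers": 0},
  {"slide": [0.3, 0, 10.0], "roll": -0.4, "fingers": -1},
  {"slide": [0.3, 0, 10.0], "roll": -0.4, "fingers": -1},
  {"slide": [0.3, 0, 10.0], "roll": -0.4, "fingers": -1},
  {"slide": [0.3, 0, 10.0], "roll": -0.4, "fingers": -1},
])

```text
time: 2.72
position: [427.5, 312.4, 10.1]
ee_rot: [0.619, 0.785, 0.0, 0.0]
wrist_force: [-1.0, -0.3, 6.4]
width: 33.6
```

```bash
python3 go.py 592.5,297.6,110,-2 592.5,297.6,110,0
```

```text
t2.72 pos [427.5 312.4  10.1] phi 13.5 q [ 0.63  0.23 -0.41  0.93 -0.    1.97] w 33.6 f [-1.  -0.3  6.4]
592.5,297.6,110,-2 slide cm [-5.29 15.71 -9.98] roll 15.5
592.5,297.6,110,0 slide cm [-5.29 15.71 -9.98] roll 13.5
```

>>> play_rows([
  {"slide": [0, 0, -2.5], "roll": 0, "fingers": -1},
  {"slide": [0, 0, -6], "roll": 0, "fingers": -1},
  {"slide": [-0.6, 2, -9], "roll": 2, "fingers": -1},
  {"slide": [-1.7, 5, -10], "roll": 6, "fingers": -1},
  {"slide": [-2.9, 8.5, -10], "roll": 10, "fingers": -1},
  {"slide": [-4.1, 12, -10], "roll": 13, "fingers": -1},
  {"slide": [-5, 14.7, -10], "roll": 15, "fingers": -1},
  {"slide": [-5.3, 15.7, -10], "roll": 15.5, "fingers": -1},
  {"slide": [-5.3, 15.7, -10], "roll": 15.5, "fingers": -1},
  {"slide": [-5.3, 15.7, -10], "roll": 15.5, "fingers": -1},
])

```text
time: 3.55
position: [592.5, 297.0, 109.5]
ee_rot: [0.72, 0.694, -0.001, -0.0]
wrist_force: [-0.8, 0.5, -3.1]
width: 33.2
```

```bash
python3 go.py 592.5,297.6,13.5,-2
```

```text
t3.55 pos [592.5 297.  109.5] phi -2.1 q [ 0.46  0.41  0.06  1.23 -0.    2.07] w 33.2 f [-0.8  0.5 -3.1]
592.5,297.6,13.5,-2 slide cm [0.06 0.01 9.6 ] roll -0.1
```

>>> play_rows([
  {"slide": [0, 0, 2.5], "roll": 0, "fingers": -1},
  {"slide": [0, 0, 5.5], "roll": 0, "fingers": -1},
  {"slide": [0.05, 0, 8], "roll": 0, "fingers": -1},
  {"slide": [0.05, 0, 9.2], "roll": 0, "fingers": -1},
  {"slide": [0.05, 0, 9.6], "roll": 0, "fingers": -1},
  {"slide": [0.05, 0, 9.6], "roll": 0, "fingers": -1},
  {"slide": [0.05, 0, 9.6], "roll": 0, "fingers": 0.0},
  {"slide": [0.05, 0, 9.6], "roll": 0, "fingers": 0.5},
  {"slide": [0.05, 0, 9.6], "roll": 0, "fingers": 0.5},
  {"slide": [0.05, 0, 9.6], "roll": 0, "fingers": 0.5},
])

```text
time: 4.38
position: [592.8, 297.9, 14.4]
ee_rot: [0.72, 0.694, 0.0, 0.0]
wrist_force: [-0.3, 0.3, 0.8]
width: 64.3
```

```bash
python3 go.py 458.4,-1.4,110,128.5
```

```text
t4.38 pos [592.8 297.9  14.4] phi -2.0 q [ 0.47  0.46 -0.08  1.03 -0.    2.07] w 64.3 f [-0.3  0.3  0.8]
458.4,-1.4,110,128.5 slide cm [-30.39 -12.37  -9.56] roll 49.5
```

>>> play_rows([
  {"slide": [0, 0, -3], "roll": 0, "fingers": 0.6},
  {"slide": [0, 0, -6.5], "roll": 0, "fingers": 1},
  {"slide": [-3, -1.2, -9], "roll": 5, "fingers": 1},
  {"slide": [-6.5, -2.6, -9.6], "roll": 10, "fingers": 1},
  {"slide": [-10, -4.1, -9.6], "roll": 16, "fingers": 1},
  {"slide": [-13.7, -5.6, -9.6], "roll": 22, "fingers": 1},
  {"slide": [-17.4, -7.1, -9.6], "roll": 28, "fingers": 1},
  {"slide": [-21, -8.6, -9.6], "roll": 34, "fingers": 1},
  {"slide": [-24, -9.8, -9.6], "roll": 39, "fingers": 1},
  {"slide": [-25, -10.2, -9.6], "roll": 41, "fingers": 1},
])

```text
time: 5.22
position: [480.0, 48.6, 111.0]
ee_rot: [0.919, 0.395, 0.0, 0.001]
wrist_force: [0.2, -0.2, 0.5]
width: 85.7
```

```bash
python3 go.py 458.4,-1.4,8,128.5
```

```text
t5.22 pos [480.   48.6 111. ] phi -43.4 q [ 0.1   0.07 -0.36  1.13 -0.    2.43] w 85.7 f [ 0.2 -0.2  0.5]
458.4,-1.4,8,128.5 slide cm [-5.11  1.86 10.3 ] roll 8.1
```

>>> play_rows([
  {"slide": [-2.8, 1, 0], "roll": 5, "fingers": 1},
  {"slide": [-4.9, 1.8, 1], "roll": 8, "fingers": 1},
  {"slide": [-5.1, 1.9, 4], "roll": 8.1, "fingers": 1},
  {"slide": [-5.1, 1.9, 7.5], "roll": 8.1, "fingers": 1},
  {"slide": [-5.1, 1.9, 10], "roll": 8.1, "fingers": 1},
  {"slide": [-5.1, 1.9, 10.3], "roll": 8.1, "fingers": 0.2},
  {"slide": [-5.1, 1.9, 10.3], "roll": 8.1, "fingers": -1},
  {"slide": [-5.1, 1.9, 10.3], "roll": 8.1, "fingers": -1},
  {"slide": [-5.1, 1.9, 10.3], "roll": 8.1, "fingers": -1},
  {"slide": [-5.1, 1.9, 10.3], "roll": 8.1, "fingers": -1},
])

```text
time: 6.05
position: [460.6, -1.3, 10.1]
ee_rot: [0.944, 0.33, 0.002, 0.001]
wrist_force: [1.4, 1.0, 4.4]
width: 33.3
```

```bash
python3 go.py 590,233.6,110,-2
```

```text
t6.05 pos [460.6  -1.3  10.1] phi -51.5 q [-0.    0.1  -0.57  0.9  -0.    2.47] w 33.3 f [1.4 1.  4.4]
590,233.6,110,-2 slide cm [ 24.78 -10.29  -9.95] roll -49.5
```

>>> play_rows([
  {"slide": [0, 0, -3], "roll": 0, "fingers": -1},
  {"slide": [0, 0, -6.5], "roll": 0, "fingers": -1},
  {"slide": [3, -1.2, -9], "roll": -6, "fingers": -1},
  {"slide": [6.5, -2.7, -10], "roll": -12, "fingers": -1},
  {"slide": [10, -4.2, -10], "roll": -18, "fingers": -1},
  {"slide": [13.5, -5.6, -10], "roll": -25, "fingers": -1},
  {"slide": [17, -7.1, -10], "roll": -32, "fingers": -1},
  {"slide": [20, -8.3, -10], "roll": -38, "fingers": -1},
  {"slide": [23, -9.5, -10], "roll": -44, "fingers": -1},
  {"slide": [24.8, -10.3, -10], "roll": -49.5, "fingers": -1},
])

```text
time: 6.88
position: [591.7, 237.0, 111.2]
ee_rot: [0.717, 0.697, 0.002, 0.002]
wrist_force: [0.1, 0.2, -1.8]
width: 33.2
```

```bash
python3 go.py 590,233.6,13.5,-2
```

```text
t6.88 pos [591.7 237.  111.2] phi -1.6 q [ 0.38  0.36 -0.01  1.2  -0.    1.98] w 33.2 f [ 0.1  0.2 -1.8]
590,233.6,13.5,-2 slide cm [-0.35 -0.22  9.77] roll 0.4
```

>>> play_rows([
  {"slide": [-0.3, -0.2, 2], "roll": 0.4, "fingers": -1},
  {"slide": [-0.3, -0.2, 5], "roll": 0.4, "fingers": -1},
  {"slide": [-0.3, -0.2, 8], "roll": 0.4, "fingers": -1},
  {"slide": [-0.3, -0.2, 9.3], "roll": 0.4, "fingers": -1},
  {"slide": [-0.3, -0.2, 9.75], "roll": 0.4, "fingers": -1},
  {"slide": [-0.3, -0.2, 9.75], "roll": 0.4, "fingers": -1},
  {"slide": [-0.3, -0.2, 9.75], "roll": 0.4, "fingers": 0},
  {"slide": [-0.3, -0.2, 9.75], "roll": 0.4, "fingers": 0.5},
  {"slide": [-0.3, -0.2, 9.75], "roll": 0.4, "fingers": 0.5},
  {"slide": [-0.3, -0.2, 9.75], "roll": 0.4, "fingers": 0.5},
])

```text
time: 7.72
position: [590.8, 234.4, 14.6]
ee_rot: [0.719, 0.695, 0.003, 0.002]
wrist_force: [-0.2, -1.1, 0.1]
width: 64.1
```

```bash
python3 go.py 451.6,139.1,110,17
```

```text
t7.72 pos [590.8 234.4  14.6] phi -2.0 q [ 0.38  0.4  -0.16  1.   -0.    1.98] w 64.1 f [-0.2 -1.1  0.1]
451.6,139.1,110,17 slide cm [ -9.99 -13.51  -9.65] roll -19.0
```

>>> play_rows([
  {"slide": [0, 0, -3], "roll": 0, "fingers": 0.6},
  {"slide": [0, 0, -6.5], "roll": 0, "fingers": 1},
  {"slide": [-2, -2.7, -9], "roll": 0, "fingers": 1},
  {"slide": [-4, -5.4, -9.6], "roll": 0, "fingers": 1},
  {"slide": [-6, -8.1, -9.6], "roll": 0, "fingers": 1},
  {"slide": [-8, -10.8, -9.6], "roll": 0, "fingers": 1},
  {"slide": [-9.5, -12.9, -9.6], "roll": 0, "fingers": 1},
  {"slide": [-10, -13.5, -9.6], "roll": 0, "fingers": 1},
  {"slide": [-10, -13.5, -9.6], "roll": 0, "fingers": 1},
  {"slide": [-10, -13.5, -9.6], "roll": 0, "fingers": 1},
])

```text
time: 8.55
position: [452.7, 139.3, 110.2]
ee_rot: [0.719, 0.695, 0.004, 0.003]
wrist_force: [0.1, 0.0, -0.1]
width: 85.0
```

```bash
python3 go.py 451.6,139.1,8,-2; python3 -c "
from h import *
a=optics.get_image('top');b=optics.get_image('scene')
x=cv2.resize(a['pixels'][160:265,90:300],None,fx=3.7,fy=3.7);y=cv2.resize(b['pixels'][130:230,190:400],None,fx=3.7,fy=3.7)
cv2.imwrite('pics/d.png',np.vstack([x,y])[:600,:,::-1])"
```

```text
t8.55 pos [452.7 139.3 110.2] phi -2.0 q [ 0.3   0.05 -0.39  1.12 -0.    1.9 ] w 85.0 f [ 0.1  0.  -0.1]
451.6,139.1,8,-2 slide cm [-0.04 -0.2  10.22] roll -0.0
```

View pics/d.png

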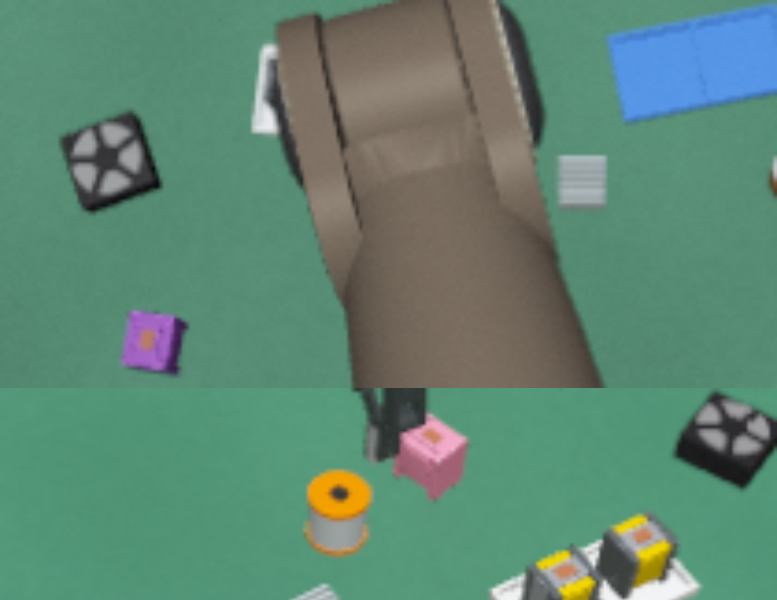

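Picture 4: both transformers stand upright in the white tray, at (560,580) and (637,550). The reel at (338,510) is untouched.

>>> play_rows([
  {"slide": [0, -0.2, 2.5], "roll": 0, "fingers": 1},
  {"slide": [0, -0.2, 5.5], "roll": 0, "fingers": 1},
  {"slide": [0, -0.2, 8.2], "roll": 0, "fingers": 1},
  {"slide": [0, -0.2, 9.8], "roll": 0, "fingers": 1},
  {"slide": [0, -0.2, 10.2], "roll": 0, "fingers": 1},
  {"slide": [0, -0.2, 10.2], "roll": 0, "fingers": 0.2},
  {"slide": [0, -0.2, 10.2], "roll": 0, "fingers": -1},
  {"slide": [0, -0.2, 10.2], "roll": 0, "fingers": -1},
  {"slide": [0, -0.2, 10.2], "roll": 0, "fingers": -1},
  {"slide": [0, -0.2, 10.2], "roll": 0, "fingers": -1},
])

```text
time: 9.48
position: [453.2, 140.4, 9.3]
ee_rot: [0.719, 0.695, 0.005, 0.003]
wrist_force: [-0.9, -0.3, 4.4]
width: 42.4
```

```bash
python3 go.py 604,-257,110,-2
```

```text
t9.48 pos [453.2 140.4   9.3] phi -2.0 q [ 0.3   0.12 -0.55  0.89 -0.    1.91] w 42.4 f [-0.9 -0.3  4.4]
604,-257,110,-2 slide cm [-39.17  16.55 -10.  ] roll 0.0
```

>>> play_rows([
  {"slide": [0, 0, -3], "roll": 0, "fingers": -1},
  {"slide": [0, 0, -7], "roll": 0, "fingers": -1},
  {"slide": [-2, 0.8, -10], "roll": 0, "fingers": -1},
  {"slide": [-5, 2.1, -10], "roll": 0, "fingers": -1},
  {"slide": [-8.5, 3.6, -10], "roll": 0, "fingers": -1},
  {"slide": [-12, 5.1, -10], "roll": 0, "fingers": -1},
  {"slide": [-15.5, 6.6, -10], "roll": 0, "fingers": -1},
  {"slide": [-19, 8, -10], "roll": 0, "fingers": -1},
  {"slide": [-22.5, 9.5, -10], "roll": 0, "fingers": -1},
  {"slide": [-26, 11, -10], "roll": 0, "fingers": -1},
])

```text
time: 10.32
position: [553.5, -125.5, 110.3]
ee_rot: [0.719, 0.695, 0.005, 0.003]
wrist_force: [0.6, 0.3, -2.0]
width: 43.1
```

```bash
python3 go.py 604,-257,110,-2
```

```text
t10.32 pos [ 553.5 -125.5  110.3] phi -2.0 q [-0.23  0.22 -0.19  1.15  0.01  1.38] w 43.1 f [ 0.6  0.3 -2. ]
604,-257,110,-2 slide cm [-12.97   5.5    0.06] roll 0.0
```

>>> play_rows([
  {"slide": [-3.3, 1.4, 0], "roll": 0, "fingers": -1},
  {"slide": [-6.6, 2.8, 0], "roll": 0, "fingers": -1},
  {"slide": [-9.9, 4.2, 0], "roll": 0, "fingers": -1},
  {"slide": [-12.2, 5.2, 0], "roll": 0, "fingers": -1},
  {"slide": [-13, 5.5, 1], "roll": 0, "fingers": -1},
  {"slide": [-13, 5.5, 4], "roll": 0, "fingers": -1},
  {"slide": [-13, 5.5, 7], "roll": 0, "fingers": -1},
  {"slide": [-13, 5.5, 9], "roll": 0, "fingers": -1},
  {"slide": [-13, 5.5, 9.7], "roll": 0, "fingers": -1},
  {"slide": [-13, 5.5, 9.75], "roll": 0, "fingers": -1},
])

```text
time: 11.15
position: [603.9, -256.1, 12.6]
ee_rot: [0.719, 0.695, 0.005, 0.002]
wrist_force: [-0.4, -0.1, -2.2]
width: 43.1
```

```bash
python3 go.py 604,-257,12.8,-2 434,-312,110,-2
```

```text
t11.15 pos [ 603.9 -256.1   12.6] phi -2.0 q [-0.4   0.44 -0.11  1.01  0.01  1.2 ] w 43.1 f [-0.4 -0.1 -2.2]
604,-257,12.8,-2 slide cm [-0.09  0.01 -0.02] roll 0.0
434,-312,110,-2 slide cm [ -6.13 -16.69  -9.94] roll 0.0
```

Next I open the fingers, lift, and start toward the far capacitor (434,-312).

>>> play_rows([
  {"slide": [0, 0, 0], "roll": 0, "fingers": 0},
  {"slide": [0, 0, 0], "roll": 0, "fingers": 0.7},
  {"slide": [0, 0, 0], "roll": 0, "fingers": 0.7},
  {"slide": [0, 0, 0], "roll": 0, "fingers": 0.7},
  {"slide": [0, 0, -2], "roll": 0, "fingers": 0.7},
  {"slide": [0, 0, -5.5], "roll": 0, "fingers": 1},
  {"slide": [0, 0, -9], "roll": 0, "fingers": 1},
  {"slide": [-1, -2.7, -10], "roll": 0, "fingers": 1},
  {"slide": [-2.1, -6, -10], "roll": 0, "fingers": 1},
  {"slide": [-3.3, -9, -10], "roll": 0, "fingers": 1},
])

```text
time: 11.98
position: [511.9, -286.7, 113.4]
ee_rot: [0.719, 0.695, 0.005, 0.004]
wrist_force: [0.2, -0.9, 0.4]
width: 85.4
```

```bash
python3 go.py 434,-312,8,-2
```

```text
t11.98 pos [ 511.9 -286.7  113.4] phi -1.9 q [-0.51  0.26 -0.14  1.16  0.01  1.09] w 85.4 f [ 0.2 -0.9  0.4]
434,-312,8,-2 slide cm [-2.81 -7.84 10.43] roll 0.1
```

>>> play_rows([
  {"slide": [-1.2, -3.3, 0], "roll": 0, "fingers": 1},
  {"slide": [-2.2, -6.2, 0.2], "roll": 0, "fingers": 1},
  {"slide": [-2.8, -7.8, 1], "roll": 0, "fingers": 1},
  {"slide": [-2.8, -7.8, 4], "roll": 0, "fingers": 1},
  {"slide": [-2.8, -7.8, 7.5], "roll": 0, "fingers": 1},
  {"slide": [-2.8, -7.8, 10], "roll": 0, "fingers": 1},
  {"slide": [-2.8, -7.8, 10.4], "roll": 0, "fingers": 1},
  {"slide": [-2.8, -7.8, 10.4], "roll": 0, "fingers": 0},
  {"slide": [-2.8, -7.8, 10.4], "roll": 0, "fingers": -1},
  {"slide": [-2.8, -7.8, 10.4], "roll": 0, "fingers": -1},
])

```text
time: 12.82
position: [435.8, -312.9, 10.4]
ee_rot: [0.719, 0.695, 0.006, 0.006]
wrist_force: [0.8, 0.4, -0.1]
width: 51.7
```

```bash
python3 go.py 632.8,-39.4,115,13
```

```text
t12.82 pos [ 435.8 -312.9   10.4] phi -1.9 q [-0.63  0.23 -0.41  0.92  0.01  0.98] w 51.7 f [ 0.8  0.4 -0.1]
632.8,-39.4,115,13 slide cm [ 27.98  18.95 -10.15] roll -14.9
```

>>> play_rows([
  {"slide": [0, 0, 0], "roll": 0, "fingers": -1},
  {"slide": [0, 0, 0], "roll": 0, "fingers": -1},
  {"slide": [0, 0, 0], "roll": 0, "fingers": -1},
  {"slide": [0, 0, 0], "roll": 0, "fingers": -1},
  {"slide": [0, 0, -2.5], "roll": 0, "fingers": -1},
  {"slide": [0, 0, -6], "roll": 0, "fingers": -1},
  {"slide": [1, 0.7, -9.3], "roll": 0, "fingers": -1},
  {"slide": [3, 2, -10.2], "roll": -2, "fingers": -1},
  {"slide": [6, 4, -10.2], "roll": -4, "fingers": -1},
  {"slide": [9, 6.1, -10.2], "roll": -6, "fingers": -1},
])

```text
time: 13.65
position: [499.6, -225.0, 116.3]
ee_rot: [0.681, 0.732, 0.006, 0.008]
wrist_force: [0.5, -0.4, -1.2]
width: 33.8
```

```bash
python3 go.py 632.8,-39.4,115,13
```

```text
t13.65 pos [ 499.6 -225.   116.3] phi 4.1 q [-0.43  0.18 -0.23  1.14  0.01  1.07] w 33.8 f [ 0.5 -0.4 -1.2]
632.8,-39.4,115,13 slide cm [17.56 14.6   0.36] roll -8.9
```

>>> play_rows([
  {"slide": [2.5, 2.1, 0], "roll": -1.5, "fingers": -1},
  {"slide": [5, 4.2, 0.1], "roll": -3, "fingers": -1},
  {"slide": [7.5, 6.3, 0.2], "roll": -4.5, "fingers": -1},
  {"slide": [10, 8.4, 0.2], "roll": -6, "fingers": -1},
  {"slide": [12.5, 10.4, 0.3], "roll": -7, "fingers": -1},
  {"slide": [15, 12.5, 0.4], "roll": -8, "fingers": -1},
  {"slide": [17, 14.2, 0.4], "roll": -8.9, "fingers": -1},
  {"slide": [17.6, 14.6, 0.4], "roll": -8.9, "fingers": -1},
  {"slide": [17.6, 14.6, 0.4], "roll": -8.9, "fingers": -1},
  {"slide": [17.6, 14.6, 0.4], "roll": -8.9, "fingers": -1},
])

```text
time: 14.48
position: [632.6, -39.1, 115.0]
ee_rot: [0.622, 0.783, 0.005, 0.009]
wrist_force: [0.4, -0.2, -0.4]
width: 34.0
```

```bash
python3 go.py 632.8,-39.4,13.8,13
```

```text
t14.48 pos [632.6 -39.1 115. ] phi 13.0 q [-0.06  0.34 -0.03  1.19 -0.    1.28] w 34.0 f [ 0.4 -0.2 -0.4]
632.8,-39.4,13.8,13 slide cm [ 0.04 -0.18 10.12] roll 0.0
```

>>> play_rows([
  {"slide": [0, 0, 2.5], "roll": 0, "fingers": -1},
  {"slide": [0, -0.1, 5.5], "roll": 0, "fingers": -1},
  {"slide": [0, -0.2, 8.3], "roll": 0, "fingers": -1},
  {"slide": [0, -0.2, 9.7], "roll": 0, "fingers": -1},
  {"slide": [0, -0.2, 10.1], "roll": 0, "fingers": -1},
  {"slide": [0, -0.2, 10.15], "roll": 0, "fingers": -1},
  {"slide": [0, -0.2, 10.15], "roll": 0, "fingers": 0},
  {"slide": [0, -0.2, 10.15], "roll": 0, "fingers": 0.5},
  {"slide": [0, -0.2, 10.15], "roll": 0, "fingers": 0.5},
  {"slide": [0, -0.2, 10.15], "roll": 0, "fingers": 0.5},
])

```text
time: 15.32
position: [632.7, -40.4, 13.8]
ee_rot: [0.623, 0.782, 0.005, 0.009]
wrist_force: [0.1, 0.2, -0.1]
width: 63.9
```

```bash
python3 go.py 448.3,-137,115,0
```

```text
t15.32 pos [632.7 -40.4  13.8] phi 13.0 q [-0.06  0.39 -0.18  0.98 -0.    1.28] w 63.9 f [ 0.1  0.2 -0.1]
448.3,-137,115,0 slide cm [ -5.35 -19.94 -10.47] roll 13.0
```

>>> play_rows([
  {"slide": [0, 0, -3], "roll": 0, "fingers": 0.5},
  {"slide": [0, 0, -6.5], "roll": 0, "fingers": 1},
  {"slide": [0, 0, -9.8], "roll": 0, "fingers": 1},
  {"slide": [-0.9, -3.3, -10.4], "roll": 0, "fingers": 1},
  {"slide": [-1.8, -6.8, -10.4], "roll": 0, "fingers": 1},
  {"slide": [-2.8, -10.3, -10.4], "roll": 0, "fingers": 1},
  {"slide": [-3.7, -13.8, -10.4], "roll": 0, "fingers": 1},
  {"slide": [-4.6, -17.3, -10.4], "roll": 0, "fingers": 1},
  {"slide": [-5.2, -19.4, -10.4], "roll": 0, "fingers": 1},
  {"slide": [-5.35, -19.9, -10.4], "roll": 0, "fingers": 1},
])

```text
time: 16.15
position: [445.6, -138.0, 114.4]
ee_rot: [0.624, 0.782, 0.005, 0.009]
wrist_force: [0.8, 0.6, 0.4]
width: 85.3
```

```bash
python3 go.py 448.3,-137,8,13
```

```text
t16.15 pos [ 445.6 -138.   114.4] phi 12.8 q [-0.3   0.03 -0.41  1.12  0.    1.04] w 85.3 f [0.8 0.6 0.4]
448.3,-137,8,13 slide cm [ 0.12  0.09 10.65] roll -0.2
```

>>> play_rows([
  {"slide": [0.1, 0.1, 2.5], "roll": 0, "fingers": 1},
  {"slide": [0.1, 0.1, 6], "roll": 0, "fingers": 1},
  {"slide": [0.1, 0.1, 9], "roll": 0, "fingers": 1},
  {"slide": [0.1, 0.1, 10.4], "roll": 0, "fingers": 1},
  {"slide": [0.1, 0.1, 10.6], "roll": 0, "fingers": 0.3},
  {"slide": [0.1, 0.1, 10.6], "roll": 0, "fingers": -1},
  {"slide": [0.1, 0.1, 10.6], "roll": 0, "fingers": -1},
  {"slide": [0.1, 0.1, 10.6], "roll": 0, "fingers": -1},
  {"slide": [0.1, 0.1, 10.6], "roll": 0, "fingers": -1},
  {"slide": [0.1, 0.1, 10.6], "roll": 0, "fingers": -1},
])

```text
time: 16.98
position: [449.7, -137.5, 10.2]
ee_rot: [0.624, 0.782, 0.005, 0.01]
wrist_force: [-1.2, 0.6, 6.5]
width: 33.7
```

```bash
python3 go.py 618,22.8,115,13
```

```text
t16.98 pos [ 449.7 -137.5   10.2] phi 12.8 q [-0.3   0.11 -0.56  0.88  0.    1.05] w 33.7 f [-1.2  0.6  6.5]
618,22.8,115,13 slide cm [ 11.79  20.19 -10.16] roll -0.2
```

>>> play_rows([
  {"slide": [0, 0, -3], "roll": 0, "fingers": -1},
  {"slide": [0, 0, -6.5], "roll": 0, "fingers": -1},
  {"slide": [0, 0, -9.7], "roll": 0, "fingers": -1},
  {"slide": [1.6, 2.8, -10.2], "roll": 0, "fingers": -1},
  {"slide": [3.4, 5.8, -10.2], "roll": 0, "fingers": -1},
  {"slide": [5.2, 8.9, -10.2], "roll": 0, "fingers": -1},
  {"slide": [7, 12, -10.2], "roll": 0, "fingers": -1},
  {"slide": [8.8, 15.1, -10.2], "roll": 0, "fingers": -1},
  {"slide": [10.6, 18.1, -10.2], "roll": 0, "fingers": -1},
  {"slide": [11.8, 20.2, -10.2], "roll": 0, "fingers": -1},
])

```text
time: 17.82
position: [620.3, 25.3, 116.1]
ee_rot: [0.623, 0.782, 0.006, 0.011]
wrist_force: [-0.1, -0.6, -0.5]
width: 34.0
```

```bash
python3 go.py 618,22.8,13.8,13
```

```text
t17.82 pos [620.3  25.3 116.1] phi 12.9 q [ 0.04  0.31 -0.07  1.17 -0.    1.39] w 34.0 f [-0.1 -0.6 -0.5]
618,22.8,13.8,13 slide cm [-0.1  -0.52 10.22] roll -0.1
```

>>> play_rows([
  {"slide": [-0.1, -0.4, 2], "roll": 0, "fingers": -1},
  {"slide": [-0.1, -0.5, 5], "roll": 0, "fingers": -1},
  {"slide": [-0.1, -0.5, 8], "roll": 0, "fingers": -1},
  {"slide": [-0.1, -0.5, 9.7], "roll": 0, "fingers": -1},
  {"slide": [-0.1, -0.5, 10.2], "roll": 0, "fingers": -1},
  {"slide": [-0.1, -0.5, 10.25], "roll": 0, "fingers": -1},
  {"slide": [-0.1, -0.5, 10.25], "roll": 0, "fingers": 0},
  {"slide": [-0.1, -0.5, 10.25], "roll": 0, "fingers": 0.5},
  {"slide": [-0.1, -0.5, 10.25], "roll": 0, "fingers": 0.5},
  {"slide": [-0.1, -0.5, 10.25], "roll": 0, "fingers": 0.5},
])

```text
time: 18.65
position: [618.7, 22.8, 14.1]
ee_rot: [0.623, 0.782, 0.007, 0.011]
wrist_force: [0.2, -0.5, 0.2]
width: 64.0
```

```bash
python3 go.py 330,0,200,13
```

```text
t18.65 pos [618.7  22.8  14.1] phi 12.9 q [ 0.04  0.36 -0.22  0.96 -0.    1.38] w 64.0 f [ 0.2 -0.5  0.2]
330,0,200,13 slide cm [  4.06 -28.19 -19.32] roll -0.1
```

>>> play_rows([
  {"slide": [0, 0, -3], "roll": 0, "fingers": 0.5},
  {"slide": [0, 0, -6.5], "roll": 0, "fingers": 0.8},
  {"slide": [0, 0, -10], "roll": 0, "fingers": 1},
  {"slide": [0.5, -3, -12], "roll": 0, "fingers": 1},
  {"slide": [1, -6.5, -14], "roll": 0, "fingers": 1},
  {"slide": [1.5, -10, -16], "roll": 0, "fingers": 1},
  {"slide": [2, -13.5, -18], "roll": 0, "fingers": 1},
  {"slide": [2.4, -17, -19], "roll": 0, "fingers": 1},
  {"slide": [2.9, -20.5, -19], "roll": 0, "fingers": 1},
  {"slide": [3.4, -24, -19], "roll": 0, "fingers": 1},
])

```text
time: 19.48
position: [371.3, 2.8, 198.9]
ee_rot: [0.623, 0.782, 0.008, 0.012]
wrist_force: [0.3, 0.5, 0.2]
width: 85.3
```

Run:
```python
from m import *
ims=[optics.get_image("top"),optics.get_image("scene")]
W=lambda a,o,y:o+y*np.array([-np.sin(np.radians(a)),np.cos(np.radians(a))])
for n,c,h in [("cap-",(632.8,-39.4),49),("cap+",(618,22.8),49),("tr+",(592.5,297.6),45),("tr-",(590,233.6),45),("reel",(604,-257),45),("jar",(535.3,-79.7),52),("sink",(525.5,77.4),30)]:
    print(n,c,*[tops(i,c,h) for i in ims])
x=cv2.resize(ims[0]["pixels"][150:260,110:410],None,fx=2.6,fy=2.6);y=cv2.resize(ims[1]["pixels"][150:305,130:400],None,fx=1.9,fy=1.9)
y=cv2.copyMakeBorder(y,0,0,0,x.shape[1]-y.shape[1],0)
cv2.imwrite("pics/e.png",np.vstack([x,y])[:600,:,::-1])
```

```text
cap- (632.8, -39.4) [632.  -41.5  32.1  30.6   0.7 106.   49.7] [631.  -41.9  31.4  35.9  59.  178.   49.8]
cap+ (618, 22.8) [619.3  22.8  33.7  33.    1.1 125.   50.5] [617.6  22.1  32.3  33.2  57.2 165.   49.9]
tr+ (592.5, 297.6) [590.3 298.1  41.8  35.1  88.3 174.   44.7] [591.5 298.7  43.6  35.4  89.1 189.   44.6]
tr- (590, 233.6) [589.5 231.6  35.   39.2   2.9 175.   44.5] [590.4 230.8  43.   36.2  86.7 196.   44.4]
reel (604, -257) [ 602.9 -256.9   42.3   44.1   28.9  189.    45.4] [ 604.9 -255.1   43.1   42.3   28.7  306.    44.4]
jar (535.3, -79.7) [547.7 -75.4   6.8  24.4  25.3  16.   51.7] [534.6 -79.7  30.4  31.2  50.1 133.   51.6]
sink (525.5, 77.4) [526.3  84.5  19.8  36.9  80.2  52.   29.4] [525.3  77.4  36.1  34.8   1.8 148.   28.8]
```

View pics/e.png

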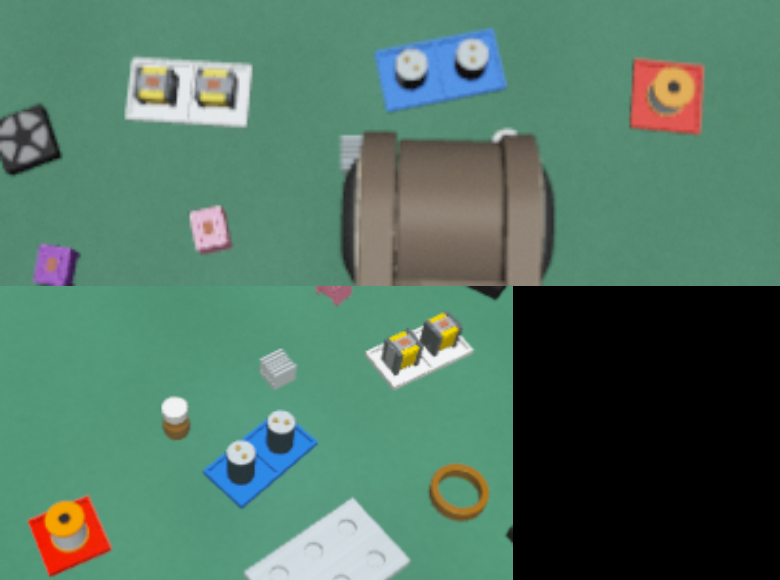

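Picture 5: all five parts stand upright in their bays, and the jar and heat sink haven't moved. The top faces are within about 3 mm of the bay centres, and the arm is clear.

```bash
python3 -c "
from station import bot
print(bot.hand_in())"
```

```text
the job is handed in; nothing more can be done
None
```

The job is done and handed in at about 19.6 s of the 120 s allowed. Both capacitors are in the blue tray and both yellow-wound transformers in the white tray, one to each bay. The solder reel is in the red tray, and the pink and purple look-alikes were left alone.

- **Placement:** the last pictures from both cameras put every part within about 3 mm of its bay centre. The tops are 44–50 mm above the bench, as expected for parts standing upright on the bay floor.
- **Bystanders:** in the scene camera the flux jar and heat sink were within 1 mm of where they started. The top camera's readings for those two were off, because the arm partly hid them from it.
- **Other checks:** an early top-camera measurement of the red tray picked up the wrong red object, so I used the scene camera's instead. No other checks failed. Hand-in reports no verdict.

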